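# Feed a brass blank into the carousel magazine

### The job

The well under the feeder's funnel is already full: push the carousel one click counter-clockwise (seen from above) by its red pin, so that it rests with the next empty well under the funnel. Then take the brass blank from the wooden rack and release it into the funnel, under the hood, so that it lands in that empty well. Leave the other blanks and the two tins where they are.

Things in the scene. Friction and masses are not known exactly. Their poses are not given: they have to be found in the camera images.
- feeder: Green feeder fixed to the bench. Origin on the bench under the carousel's axis; z up; x points from the axis to the funnel and the post behind it (roughly away from the robot). Base disc 244 mm across, 8 mm high, with a tongue to x = 195 mm. The post (45 mm wide, 258 mm high) stands at x = 149 to 171 mm and carries funnel and hood.
- hood_edge (a point): Middle of the front lower edge of the flat dust hood, 116 mm wide, over the funnel: feeder x = 60 mm (10 mm nearer the robot than the funnel axis), z = 245 mm, 120 mm above the funnel rim. Behind x = 101 mm side lips hang to z = 231 mm. It blocks a gripper pointing straight down; one tilted 25 to 45 degrees, body leaning back to the feeder's -x side, has room.
- funnel_mouth (a point): Centre of the mouth of the aluminium funnel, at rim height (z = 125 mm, 70 mm from the carousel axis; axes as feeder). Inside, the mouth is 89 mm across and narrows over 42 mm to a vertical throat 30 mm in diameter and 22 mm long, which ends 6 mm above the rim of the well below.
- carousel (a joint): Carousel angle (rad), growing counter-clockwise from above; about 0 at the start. Spring detents at 0, 1.047 (one click) and 2.094; past half way it runs on into the next by itself. A push of at most about 6 N at the pin turns it. Aluminium disc 232 mm across, top at z = 25 mm; six black wells every 60 degrees on a 70 mm radius, outside 38 mm, inside 32 mm, rim at z = 55 mm.
- pin_top (a point): Centre of the top of the carousel's upright red drive pin: 14 mm in diameter, z = 25 (disc) to 85 mm, 100 mm from the carousel axis. At joint 0 it stands 150 degrees counter-clockwise from the feeder's x axis, so on the robot's side; at joint 1.047 at 210 degrees. It moves with the carousel.
- well_next (a point): Middle of the floor (z = 25 mm) of the empty well that one click counter-clockwise brings under the funnel; it moves with the carousel. Wells are 30 mm deep.
- well_full (a point): Middle of the floor of the well that stands under the funnel at the start; it holds loaded_blank_a.
- well_ahead (a point): Middle of the floor of the well one place counter-clockwise of it; it holds loaded_blank_b.
- brass_blank: The brass (yellow metal) blank in the rack, 14 mm in diameter and 24 mm long (30 g), its ends chamfered; it is a plain upright cylinder. Origin: centre of its underside; z along its length.
- brass_blank_mid (a point): Middle of the brass blank, 12 mm above its underside.
- copper_blank: The copper (reddish) blank in the rack, same size; stays in its place.
- steel_blank: The dark steel blank in the rack, same size; stays in its place.
- loaded_blank_a_mid (a point): Middle of a brass blank that is already in well_full; stays in that well.
- loaded_blank_b_mid (a point): Middle of a brass blank that is already in well_ahead; stays in that well.
- rack: Wooden rack fixed to the bench, 46 (x) x 166 (y) x 14 mm, origin at the centre of its underside. Three sockets 8 mm deep along its y axis, 55 mm apart, hold the brass, copper and steel blanks upright in any order; each stands 16 mm proud of the rack, its top 30 mm above the bench.
- wax_tin: Round tin, white with red lid, 66 mm across, 29 mm high; origin at its underside.
- bead_tin: Round white tin, 56 mm across, 44 mm high; origin at its underside.

How it is judged:
On the way, in this order (a step that is already met when the one before it is completed fails the run):
1. the carousel rests one click on (within 0.15 rad), let go by the fingers (value of joint carousel between 0.897198 and 1.1972 rad and contact force between the fingers and feeder below 0.1 N and velocity of joint carousel between -0.05 and 0.05 rad/s), for 0.2 s.
2. the brass blank lies in the well under the funnel (horizontal distance between brass_blank_mid and well_next below 0.016 m and z of brass_blank_mid in the frame of well_next between 0 and 0.028 m and value of joint carousel between 0.897198 and 1.1972 rad), for 0.2 s.
At the end, for the whole second after the job is handed in: Carousel within 0.15 rad of one click (1.047); brass blank at rest (under 0.03 m/s) in the well under the funnel, its middle within 16 mm of the well axis and 28 mm above its floor; loaded blanks likewise in their own wells; other blanks and tins within 20 mm of their start (all of step 2 and horizontal distance between loaded_blank_a_mid and well_full below 0.016 m and z of loaded_blank_a_mid in the frame of well_full between 0 and 0.028 m and horizontal distance between loaded_blank_b_mid and well_ahead below 0.016 m and z of loaded_blank_b_mid in the frame of well_ahead between 0 and 0.028 m and linear speed of brass_blank below 0.03 m/s and distance of each of copper_blank, steel_blank, wax_tin, bead_tin from where it was at the start of the episode below 0.02 m); the robot touches nothing.
It fails at once if the carousel is turned two clicks (value of joint carousel above 1.85 rad).
It fails at once if another blank of the rack or a tin is moved by more than 40 mm (distance of any of copper_blank, steel_blank, wax_tin, bead_tin from where it was at the start of the episode above 0.04 m).
It also fails if it takes over 56 s, if anything falls off the work surface, if the arm or the gripper's body presses on something with over 40 N, if the wrist force passes 120 N, or if a joint passes its speed limit or range.

### The arm

A 6-joint arm with a two-finger parallel gripper is mounted at the origin on the work surface; the furniture and walls round the work are solid. World frame = base frame: x ahead of the robot, y to its left, z up, the work surface at z = 0. Lengths are in m, angles in rad, forces in N, time in s.
With the tool pointing down it reaches from about 0.35 to 0.775 m from the base axis. Payload 5.5 kg.
Tool frame: the origin (TCP) lies on the centre line of the jaws, within the pads' length; the fingertips stand 11 mm ahead of it and the grasp point (between the pads) lies 8 mm behind it; z points along the fingers, y is the line along which they close (so a half turn about z gives the same grasp; the last joint's range is limited). The gripper opens to 85 mm and grips with 20 to 120 N. Pads are 22 mm wide; open, the fingers measure 114 mm over their backs; the gripper's body (76 mm by 85 mm) begins 54 mm behind the grasp point. The pads swing forward as they close: fully open they stand 13 mm farther back than shut.
Start: joints at [-1.263, 0.313, 0.046, 1.304, 0, 1.431], TCP at [0.249, -0.518, 0.242] pointing down, gripper open.
Joint ranges: [-2.76, 2.76], [-0.86, 1.69], [-1.03, 1.26], [-2.2, 2.34], [-1.47, 1.5], [-3.14, 3.14]. Speed limits (rad/s): [2.57, 2.57, 3.14, 3.14, 3.14, 3.14].

### API

Orientations are given as a unit quaternion [w, x, y, z].
In Python, from workcell import get_state, eyes, env gives the robot as it stands.
- The arm moves only by the shell command python3 -m inch 'ROWS' [OPENING] [FORCE]. ROWS is JSON, one flat list of numbers, 4 for each row, row after row: the shift along the tool's x, y, z in cm, then the turn about the tool's z in rad. A call has exactly 5 rows; each row shifts and turns the commanded pose from where the row before left it, along the tool's axes as they then stand; what a row does not reach is not made up. A row lasts 1/12 s, in which the tool goes at most 41.7 mm and 7.16 degrees, less where a joint would pass 70% of its speed; a pose out of reach is approached as far as the arm can. A call is refused whole if a number of a shift passes 4.17 or a number of a turn 0.125, either way. A call with a gripper value outside its range is refused whole. OPENING is the opening, from -1 (shut) to 1 (fully open), set as the call begins (- or left out, the last holds). The fingers move at their own pace and stop on an object; FORCE is the grip in N (left out, the last holds). Time passes only in rows, so rows that do not move let the fingers close, or fill a call up. It gives the time, the measured TCP pose, the force, the opening and the grip force at its end, in the units of the state.
- get_state(): the state, without advancing time (a new reading comes with each control period).
- eyes.read_camera(name): name is "scene" or "top" or "wrist"; returns the picture (384x512x3 uint8, red, green, blue); there is no depth.
- eyes.camera_info(name): a dict with "fovy" (degrees; the focal length in pixels is half the picture's height over the tangent of half this angle, whatever the lens; pixels are square), "cx", "cy" (the principal point, pixels), "xyz" and "orientation" of the camera in the world. Camera axes: x right, y down, z forward; pixel columns grow to the right and rows downward; lengths in m; the calibration is good to about 2 mm. A picture is of the moment at which its call begins: read the wrist's pose just before it. camera_info takes no time and is no camera call; for the wrist camera it gives the pose at the moment of the call.
- env.hand_in(): hands the job in; it is judged then, once.
The state is a dict: "clock": time; "joint_pos": joint angles; "qvel": joint speeds; "tau": joint torques, N m; "tcp_pos": TCP position; "orientation": TCP orientation; "wrist_force": force on the tool from outside, world axes, zero at the start; "ft_torque": the same for the moment, N m; "finger_gap": finger opening in m; "grip_force": force on a finger pad.
Only numpy, scipy, OpenCV 4.12 (cv2) and the standard library are available. Lean on these libraries where they do the work, as an engineer would, in place of code of your own. Each camera call takes 0.05 s, during which the arm holds its last target. There are 200 camera calls.

## Working session

There is one attempt and no reset: what is moved stays moved. The work goes in short steps, Python scripts to look and compute and a shell command to move; the robot and the scene stay as the last step left them, time stands still between calls to the robot, and variables do not carry over. Pictures are saved under pics/ and viewed, at most 10 in all, crops included, and the job is handed in when it is done.

```bash
mkdir -p pics; ls; python3 - <<'E'
from workcell import get_state, eyes, env
import cv2,numpy as np
s=get_state();print({k:np.round(v,3).tolist() for k,v in s.items()})
for n in("scene","top","wrist"):
    i=eyes.camera_info(n);print(n,i)
    im=eyes.read_camera(n);cv2.imwrite(f"pics/{n}0.png",im[:,:,::-1])
E
```

```text
pics
{'clock': 0.0, 'joint_pos': [-1.263, 0.314, 0.045, 1.304, -0.0, 1.431], 'qvel': [-0.001, 0.001, -0.0, 0.001, 0.001, 0.0], 'tau': [-0.0, -48.063, 29.853, 0.019, -0.0, -0.0], 'tcp_pos': [0.249, -0.518, 0.241], 'orientation': [-0.001, 0.975, 0.222, -0.0], 'wrist_force': [0.403, 0.199, 0.295], 'ft_torque': [0.027, 0.036, -0.022], 'grip_force': 0.0, 'finger_gap': 0.086}
scene {'fovy': 52.460582699122135, 'cx': 257.9789981148823, 'cy': 189.83789262539403, 'xyz': array([1.06175484, 0.16803341, 1.10581775]), 'orientation': array([-0.16638236,  0.64228306,  0.72265612, -0.19379761])}
top {'fovy': 56.62547830256641, 'cx': 258.63592105724814, 'cy': 193.93039988573972, 'xyz': array([0.35489214, 0.10731543, 1.14616865]), 'orientation': array([ 0.05683901, -0.69692502,  0.71097583, -0.07468744])}
wrist {'fovy': 68.24653814852174, 'cx': 252.8229035753035, 'cy': 189.73521324129737, 'xyz': array([ 0.31106725, -0.48693064,  0.3726371 ]), 'orientation': array([ 0.11716651,  0.83831551, -0.52721203, -0.07447544])}
```

View pics/top0.png

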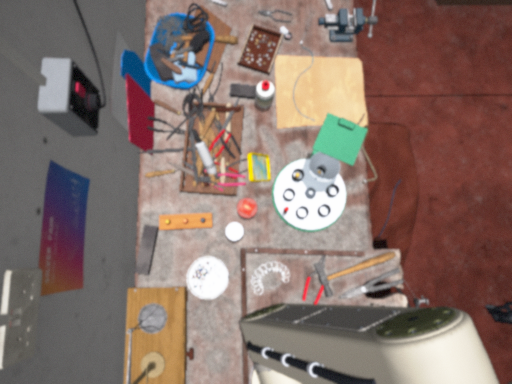

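View pics/scene0.png

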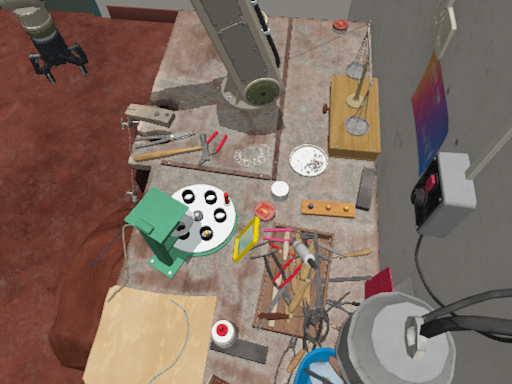

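The top view shows the feeder disc at about (310,193), pin near (285,211), hood at (342,138), and rack at (186,221). The tins are at (247,208) and (234,232). I'll measure these and zoom in on the rack and feeder.

```bash
cat > h.py <<'E'
from workcell import get_state, eyes, env
import cv2,numpy as np
from scipy.spatial.transform import Rotation as R
def rot(q): return R.from_quat(np.r_[q[1:],q[0]]).as_matrix()
def ray(i,u,v):
    f=192/np.tan(np.radians(i["fovy"]/2)); d=rot(i["orientation"])@np.array([(u-i["cx"])/f,(v-i["cy"])/f,1]); return i["xyz"],d/np.linalg.norm(d)
def onz(i,u,v,z):
    o,d=ray(i,u,v); return o+d*(z-o[2])/d[2]
def proj(i,p):
    f=192/np.tan(np.radians(i["fovy"]/2)); c=rot(i["orientation"]).T@(np.array(p)-i["xyz"]); return f*c[:2]/c[2]+[i["cx"],i["cy"]]
def tri(i,a,j,b):
    o1,d1=ray(i,*a);o2,d2=ray(j,*b);t=np.linalg.lstsq(np.c_[d1,-d2],o2-o1,rcond=None)[0]
    p,q=o1+d1*t[0],o2+d2*t[1]; return (p+q)/2,np.linalg.norm(p-q)
def blobs(m,amin=5):
    n,l,s,c=cv2.connectedComponentsWithStats(m.astype(np.uint8)); return [(s[k,4],c[k].round(1).tolist(),s[k,:4].tolist()) for k in range(1,n) if s[k,4]>=amin]
E
python3 - <<'E'
from h import *
T=eyes.camera_info("top");S=eyes.camera_info("scene")
t=cv2.imread("pics/top0.png");s=cv2.imread("pics/scene0.png")
a=cv2.resize(t[120:250,150:380],None,fx=3.4,fy=3.4,interpolation=cv2.INTER_CUBIC)[:, :782]
cv2.imwrite("pics/crop_top.png",a)
b=cv2.resize(s[175:285,120:370],None,fx=3.2,fy=3.2,interpolation=cv2.INTER_CUBIC);cv2.imwrite("pics/crop_sc.png",b)
for n,im,i,box in(("top",t,T,(150,380,110,250)),("scene",s,S,(110,370,170,290))):
    h=cv2.cvtColor(im,cv2.COLOR_BGR2HSV);x0,x1,y0,y1=box
    g=np.zeros(h.shape[:2],bool);g[y0:y1,x0:x1]=1
    red=g&((h[...,0]<6)|(h[...,0]>174))&(h[...,1]>140)&(h[...,2]>90)
    wood=g&(h[...,0]>8)&(h[...,0]<20)&(h[...,1]>130)&(h[...,2]>100)
    gr=g&(h[...,0]>60)&(h[...,0]<90)&(h[...,1]>100)
    wh=g&(h[...,1]<40)&(h[...,2]>170)
    for nm,m,am in(("red",red,6),("wood",wood,60),("green",gr,60),("white",wh,60)): print(n,nm,blobs(m,am))
E
```

```text
top red [(np.int32(9), [152.7, 113.3], [152, 110, 2, 7]), (np.int32(9), [371.0, 116.2], [370, 114, 3, 5]), (np.int32(12), [151.2, 123.3], [150, 120, 3, 7]), (np.int32(333), [374.2, 142.9], [366, 120, 14, 45]), (np.int32(79), [215.8, 139.4], [209, 130, 16, 21]), (np.int32(15), [151.7, 139.7], [150, 133, 3, 13]), (np.int32(19), [227.7, 138.0], [225, 134, 6, 9]), (np.int32(39), [219.7, 150.8], [215, 145, 10, 12]), (np.int32(27), [232.9, 169.8], [229, 167, 9, 6]), (np.int32(8), [377.4, 167.4], [376, 166, 4, 3]), (np.int32(8), [369.9, 172.9], [369, 171, 3, 4]), (np.int32(9), [378.8, 173.2], [378, 170, 2, 8]), (np.int32(10), [233.5, 177.4], [231, 177, 6, 2]), (np.int32(308), [375.1, 206.6], [369, 179, 11, 58]), (np.int32(101), [247.6, 208.0], [240, 200, 15, 16]), (np.int32(7), [286.0, 209.0], [285, 208, 3, 3])]
top wood [(np.int32(649), [185.1, 221.1], [160, 214, 52, 15])]
top green [(np.int32(1620), [339.6, 138.9], [313, 115, 54, 50])]
top white [(np.int32(420), [248.0, 131.8], [241, 110, 16, 49]), (np.int32(68), [175.1, 116.9], [166, 113, 19, 9]), (np.int32(69), [161.5, 126.1], [155, 123
[... 1367 characters left out ...]
76.5, 275.8], [272, 271, 9, 11]), (np.int32(6), [367.7, 282.0], [367, 280, 3, 4]), (np.int32(13), [366.5, 286.5], [365, 284, 5, 6])]
scene wood [(np.int32(635), [327.8, 208.8], [302, 201, 52, 17])]
scene green [(np.int32(3083), [162.9, 229.2], [124, 187, 113, 92])]
scene white [(np.int32(124), [308.9, 172.1], [295, 170, 29, 6]), (np.int32(192), [336.7, 187.6], [326, 170, 19, 32]), (np.int32(320), [279.4, 186.7], [263, 177, 35, 20]), (np.int32(2221), [205.5, 218.0], [171, 184, 65, 69]), (np.int32(72), [316.6, 190.2], [307, 186, 19, 9]), (np.int32(762), [329.6, 220.9], [292, 190, 78, 46]), (np.int32(129), [305.2, 252.9], [298, 244, 17, 20]), (np.int32(236), [343.7, 265.8], [330, 257, 29, 21])]
```

View pics/crop_top.png

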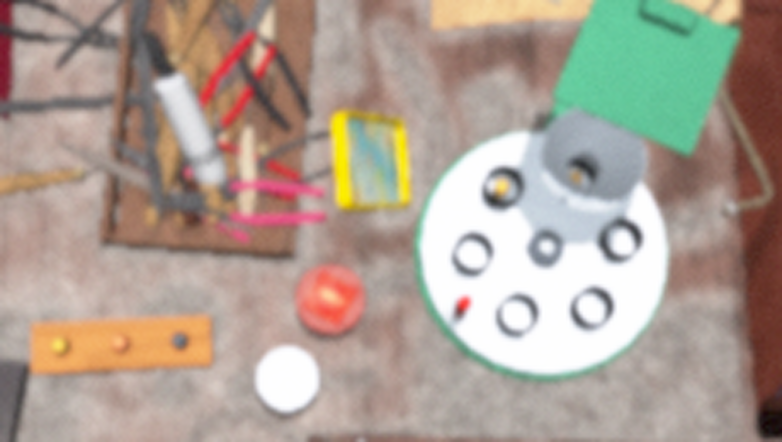

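View pics/crop_sc.png

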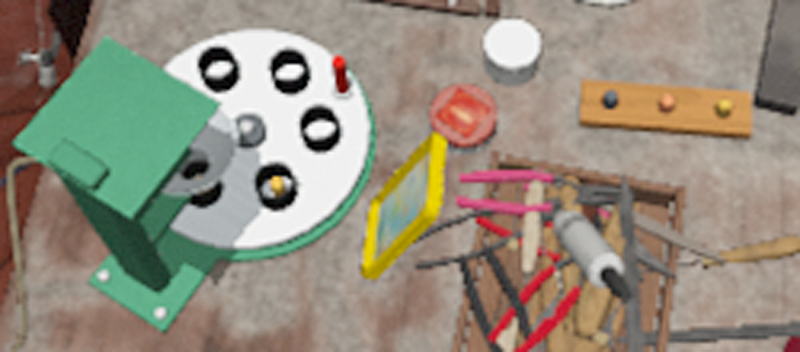

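The top crop shows brass as the leftmost blank at full-image (167.6,221.8), copper at (185.6,220.6) and steel at (202.9,220.3). The hub is at (310.3,193.2), the pin top at (286.2,209.1), and the hood's front edge runs from (313,152) to (353,166). In the scene crop, brass is at (346.3,208.4) and the pin top at (226.2,193.7).

```bash
cat >> h.py <<'E'
def needs(target):
    s=get_state();M=rot(s["orientation"]);return (M.T@(np.array(target)-s["tcp_pos"])*100).round(2)
E
python3 - <<'E'
from h import *
T=eyes.camera_info("top");S=eyes.camera_info("scene")
p=lambda *a:print(*[np.round(x,4) if not isinstance(x,str) else x for x in a])
p("brass z30",onz(T,167.6,221.8,.03),onz(S,346.3,208.4,.03),*tri(T,(167.6,221.8),S,(346.3,208.4)))
p("copper",onz(T,185.6,220.6,.03),onz(S,328.3,207,.03)); p("steel",onz(T,202.9,220.3,.03))
t=cv2.imread("pics/top0.png")
h=cv2.cvtColor(t,cv2.COLOR_BGR2HSV)
wh=((h[...,1]<40)&(h[...,2]>225)).astype(np.uint8);wh[:150]=0;wh[250:]=0;wh[:,:265]=0;wh[:,352:]=0
c=max(cv2.findContours(wh,0,1)[0],key=cv2.contourArea);hull=cv2.convexHull(c)[:,0]
P=np.array([onz(T,u,v,.025)[:2] for u,v in hull])
# circle of known radius .116 on near-side half, robust
from scipy.optimize import least_squares
r=least_squares(lambda q:np.hypot(*(P-q[:2]).T)-q[2],[*P.mean(0),.116],loss="soft_l1",f_scale=.002);p("disc",r.x)
p("hub tri?",onz(T,310.3,193.2,.04))
C=r.x[:2]
p("pin",onz(T,286.2,209.1,.083),onz(S,226.2,193.7,.085),*tri(T,(286.2,209.1),S,(226.2,193.7)))
for n,uv,uv2 in(("hoodA",(312.6,152.4),(188.1,207.2)),("hoodB",(353,165.6),(152.8,186.6))): p(n,onz(T,*uv,.249),onz(S,*uv2,.249),*tri(T,uv,S,uv2))
for n,uv,z in(("wax",(247.6,208),.029),("bead",(287/3.4+150,379/3.4+120),.044)): p(n,onz(T,*uv,z))
E
```

```text
brass z30 [0.4815 0.363  0.03  ] [0.4903 0.3645 0.03  ] [0.483  0.3666 0.0162] 0.0008
copper [0.4842 0.3071 0.03  ] [0.4918 0.3092 0.03  ]
steel [0.4841 0.2531 0.03  ]
disc [ 0.5663 -0.0873  0.116 ]
hub tri? [ 0.5626 -0.087   0.04  ]
pin [ 0.507 -0.004  0.083] [ 0.5113 -0.0029  0.085 ] [ 0.5076 -0.0043  0.0781] 0.0005
hoodA [ 0.6324 -0.0617  0.249 ] [ 0.6483 -0.063   0.249 ] [ 0.6387 -0.0669  0.2292] 0.0028
hoodB [ 0.5949 -0.1661  0.249 ] [ 0.6008 -0.1647  0.249 ] [ 0.5968 -0.168   0.2415] 0.0007
wax [0.5205 0.1126 0.029 ]
bead [0.446  0.1543 0.044 ]
```

The pin radius comes out at 101 mm, the disc radius at 116 mm and the blank spacing at 55 mm, all matching the given sizes. The feeder's x axis points at roughly -20° to -25°. I'll turn the tool so its x axis lines up with the push chord, then head for the pin.

```bash
python3 -m inch '[0,0,0,-0.107,0,0,0,-0.107,0,0,0,-0.107,0,0,0,-0.107,0,0,0,-0.107]' -1 30
python3 -m inch '[2.9,-0.7,0,0,2.9,-0.7,0,0,2.9,-0.7,0,0,2.9,-0.7,0,0,2.9,-0.7,0,0]'
python3 -m inch '[2.9,-0.7,0,0,2.9,-0.7,0,0,2.9,-0.7,0,0,2.9,-0.7,0,0,2.9,-0.7,0,0]'
python3 -m inch '[2.9,-0.7,0,0,2.9,-0.7,0,0,2.9,-0.7,0,0,2.9,-0.7,0,0,2.9,-0.7,0,0]'
python3 - <<'E'
from h import *
s=get_state();print(s["joint_pos"],rot(s["orientation"]).round(3));print(needs([.54,.035,.242]))
E
```

```text
clock: 0.57
tcp_pos: [0.2489, -0.5181, 0.2419]
orientation: [-0.0, 0.88, 0.474, 0.0]
wrist_force: [-0.5, 0.9, 0.4]
finger_gap: 0.0255
grip_force: 0.0
clock: 0.98
tcp_pos: [0.3004, -0.3768, 0.2419]
orientation: [-0.0, 0.882, 0.472, 0.0]
wrist_force: [1.6, -0.6, 1.2]
finger_gap: -0.0002
grip_force: 0.0
clock: 1.4
tcp_pos: [0.3517, -0.2367, 0.2422]
orientation: [-0.0, 0.882, 0.472, 0.0]
wrist_force: [1.5, 0.8, -1.3]
finger_gap: 0.0001
grip_force: 0.0
clock: 1.82
tcp_pos: [0.403, -0.0966, 0.2422]
orientation: [0.0, 0.882, 0.472, -0.0]
wrist_force: [0.6, -0.1, -0.8]
finger_gap: -0.0
grip_force: 0.0
[-4.29627876e-01  2.12133589e-03 -3.27111657e-01  1.24153755e+00
 -7.43737255e-05  1.72929856e+00] [[ 0.555  0.832 -0.   ]
 [ 0.832 -0.555 -0.   ]
 [-0.     0.    -1.   ]]
[18.56  4.1   0.02]
```

```bash
python3 -m inch '[3.1,0.7,0,0,3.1,0.7,0,0,3.1,0.7,0,0,3.1,0.7,0,0,3.1,0.7,0,0]'
python3 -m inch '[3.1,0.7,0,0,0,0,2,0,0,0,2,0,0,0,1,0,0,0,0,0]'
python3 - <<'E'
from h import *
W=eyes.camera_info("wrist");im=eyes.read_camera("wrist");cv2.imwrite("pics/w1.png",im[:,:,::-1])
s=get_state();print(s["tcp_pos"],W)
E
```

```text
clock: 2.23
tcp_pos: [0.5187, 0.0129, 0.2421]
orientation: [-0.0, 0.882, 0.472, -0.0]
wrist_force: [0.6, -0.8, -0.2]
finger_gap: 0.0001
grip_force: 0.0
clock: 2.65
tcp_pos: [0.539, 0.0336, 0.1894]
orientation: [-0.001, 0.882, 0.472, -0.002]
wrist_force: [-0.5, -0.7, -0.2]
finger_gap: 0.0004
grip_force: 0.0
[0.53976197 0.03331897 0.1910512 ] {'fovy': 68.24653814852174, 'cx': 252.8229035753035, 'cy': 189.73521324129737, 'xyz': array([0.57773968, 0.09255287, 0.32030977]), 'orientation': array([ 0.13371433,  0.94773976, -0.28647575, -0.04291224])}
```

View pics/w1.png

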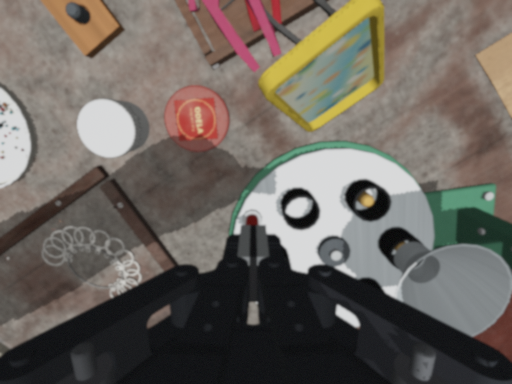

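The wrist view shows the funnel mouth ellipse centred near (455,290), the hub at (334,252), and the empty well rim at (299,208). The loaded well is at (368,200), and the pin's top is just behind the fingertips at about (252,220).

```bash
python3 - <<'E'
from h import *
W=dict(fovy=68.24653814852174,cx=252.8229,cy=189.7352,xyz=np.array([0.57773968,0.09255287,0.32030977]),orientation=np.array([0.13371433,0.94773976,-0.28647575,-0.04291224]))
for n,u,v,z in(("funnel",455,290,.125),("funL",400,285,.125),("funR",511,285,.125),("hub",334,252,.04),("well300",299,208,.055),("wellahead",368,200,.055),("pin",252,218,.085),("bolt",489,196,.008),("bolt",482,231,.008)):
    print(n,onz(W,u,v,z).round(4))
print("proj disc centre",proj(W,[.566,-.087,.025]))
im=cv2.imread("pics/w1.png");h=cv2.cvtColor(im,cv2.COLOR_BGR2HSV)
m=((h[...,0]>60)&(h[...,0]<95)&(h[...,1]>90)).astype(np.uint8);m[:, 420:]=0;m[250:]=0
ys,xs=np.nonzero(m);
# outer top edge of base rim: first green pixel in each column
P=np.array([onz(W,x,ys[xs==x].min(),.008)[:2] for x in range(240,415,5) if (xs==x).any()])
from scipy.optimize import least_squares
r=least_squares(lambda q:np.hypot(*(P-q).T)-.122,[.566,-.087],loss="soft_l1",f_scale=.002);print("centre",r.x.round(4),np.abs(r.fun).mean())
C=r.x
for n,u,v,z,a in(("funnel",455,290,.125,0),("well",299,208,.055,120),("ahead",368,200,.055,60),("pin",252,218,.085,150)):
    d=onz(W,u,v,z)[:2]-C;print(n,np.hypot(*d).round(4),np.degrees(np.arctan2(d[1],d[0])).round(1)-a)
print(get_state()["clock"])
E
```

```text
funnel [ 0.6336 -0.1123  0.125 ]
funL [ 0.5992 -0.084   0.125 ]
funR [ 0.6722 -0.1323  0.125 ]
hub [ 0.5664 -0.0828  0.04  ]
well300 [ 0.5618 -0.0117  0.055 ]
wellahead [ 0.6226 -0.0421  0.055 ]
pin [0.5239 0.0151 0.085 ]
bolt [ 0.7485 -0.1384  0.008 ]
bolt [ 0.7257 -0.1758  0.008 ]
proj disc centre [331.92684104 248.54601555]
centre [ 0.5646 -0.089 ] 0.0004430123228832907
funnel 0.0729 -18.6
well 0.0773 -28.0
ahead 0.0746 -21.1
pin 0.1117 -38.7
2.7
```

```bash
python3 -m inch '[0,-0.9,2.4,0,0,0,2.4,0,0,0,2.4,0,0,0,2.4,0,0,0,2.1,0]'
python3 -m inch '[-1,0,0,0,-1,0,0,0,-0.8,0,0,0,-0.7,0,0,0,-0.7,0,0,0]'
python3 -m inch '[-0.7,0,0,0,-0.7,0,0,0,-0.7,0,0,0,-0.7,0,0,0,-0.7,0,0,0]'
python3 - <<'E'
from h import *
im=eyes.read_camera("top");cv2.imwrite("pics/t2.png",cv2.resize(im[140:250,260:370,::-1],None,fx=5,fy=5,interpolation=cv2.INTER_CUBIC))
print(get_state()["tcp_pos"])
E
```

```text
clock: 3.12
tcp_pos: [0.5341, 0.0378, 0.0756]
orientation: [0.001, 0.882, 0.471, 0.001]
wrist_force: [-0.4, -0.1, 0.4]
finger_gap: 0.0002
grip_force: 0.0
clock: 3.53
tcp_pos: [0.5106, 0.0033, 0.0769]
orientation: [-0.0, 0.882, 0.472, 0.002]
wrist_force: [-0.0, 5.8, -0.4]
finger_gap: 0.0003
grip_force: 2.4
clock: 3.95
tcp_pos: [0.4911, -0.0248, 0.0767]
orientation: [-0.001, 0.881, 0.472, 0.002]
wrist_force: [2.0, 9.7, 1.0]
finger_gap: 0.0003
grip_force: 4.9
[ 0.49056982 -0.02583001  0.07668973]
```

View pics/t2.png

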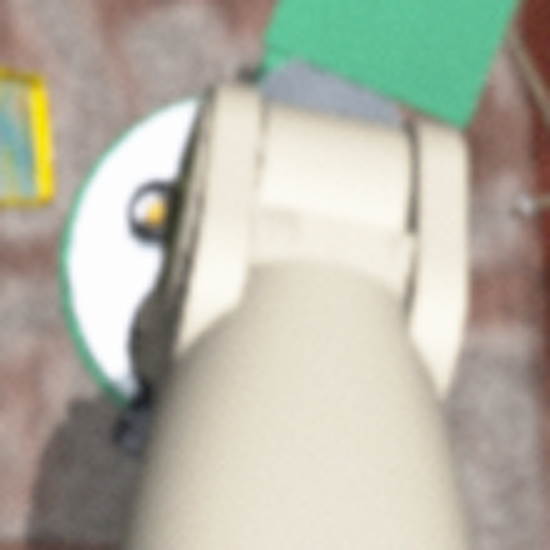

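The fingers have the pin, and the loaded well has turned roughly 25° (now at about (152,210) in the crop). I'll carry on slowly.

```bash
python3 -m inch '[-0.6,0,0,0,-0.6,0,0,0,-0.5,0,0,0,0,0,0,0,0,0,0,0]'
python3 -m inch '[-0.3,0,0,0,-0.3,0,0,0,-0.3,0,0,0,0,0,0,0,0,0,0,0]'
```

```text
clock: 4.42
tcp_pos: [0.4815, -0.0407, 0.0758]
orientation: [0.001, 0.882, 0.471, 0.0]
wrist_force: [-0.3, 0.2, 0.2]
finger_gap: -0.0
grip_force: 0.0
clock: 4.83
tcp_pos: [0.4763, -0.0475, 0.0752]
orientation: [-0.0, 0.882, 0.472, -0.0]
wrist_force: [-0.1, 0.9, -0.0]
finger_gap: -0.0003
grip_force: 0.0
```

The force dropped to zero, so the carousel snapped over. I'll back off, rise, check, and head to the rack.

```bash
python3 -m inch '[1,0,0,0,1,0,0,0,0,0,-3,0,0,0,-4,0,0,0,-4,0]'
python3 -m inch '[0,0,-3,-0.118,1,0,0,-0.118,0,0,0,-0.118,0,0,0,-0.118,0,0,0,-0.115]' 1
python3 - <<'E'
from h import *
s=get_state();print(s["tcp_pos"],rot(s["orientation"]).round(3).tolist());print(needs([.484,.30,.215]))
W=eyes.camera_info("wrist");im=eyes.read_camera("wrist");cv2.imwrite("pics/w3.png",im[:,:,::-1])
im=eyes.read_camera("scene")[:,:,::-1];cv2.imwrite("pics/s3.png",im)
h=cv2.cvtColor(np.ascontiguousarray(im),cv2.COLOR_BGR2HSV);g=np.zeros(h.shape[:2],bool);g[175:260,165:245]=1
S=eyes.camera_info("scene")
print(blobs(g&((h[...,0]<6)|(h[...,0]>174))&(h[...,1]>140)&(h[...,2]>90),4))
C=np.array([.565,-.088]);a=np.radians(-21.5+210);print(proj(S,[*(C+.1*np.array([np.cos(a),np.sin(a)])),.07]))
E
```

```text
clock: 5.25
tcp_pos: [0.4869, -0.0293, 0.1856]
orientation: [-0.001, 0.881, 0.472, -0.001]
wrist_force: [1.4, -0.6, -0.6]
finger_gap: -0.0
grip_force: 0.0
clock: 5.67
tcp_pos: [0.4928, -0.0207, 0.2157]
orientation: [0.0, 0.705, 0.709, 0.0]
wrist_force: [-0.6, -0.4, -0.4]
finger_gap: 0.0604
grip_force: 0.0
[ 0.49282995 -0.02068375  0.21568968] [[-0.006, 1.0, 0.001], [1.0, 0.006, -0.0], [-0.0, 0.001, -1.0]]
[32.07 -0.68  0.07]
[(np.int32(39), [199.5, 182.2], [197, 177, 6, 12])]
[197.16604547 180.16020672]
```

The scene camera puts the pin at (199.5,182.2) against a prediction of (197,180), so the carousel sits one click on. On to the rack.

```bash
python3 -m inch '[3.2,0,0,0,3.2,0,0,0,3.2,0,0,0,3.2,0,0,0,3.2,0,0,0]' 0.2
python3 -m inch '[3.2,0,0,0,3.2,0,0,0,3.2,0,0,0,3.2,-0.6,0,0,3.2,0,0,0]'
python3 -m inch '[0,0,3,0,0,0,3,0,0,0,2,0,0,0,0,0,0,0,0,0]'
python3 - <<'E'
from h import *
W=eyes.camera_info("wrist");im=eyes.read_camera("wrist")[:,:,::-1];cv2.imwrite("pics/w4.png",im)
h=cv2.cvtColor(np.ascontiguousarray(im),cv2.COLOR_BGR2HSV)
y=(h[...,0]>18)&(h[...,0]<34)&(h[...,1]>110)&(h[...,2]>90)
for b in blobs(y,25): print(b,onz(W,*b[1],.03).round(4))
s=get_state();print(s["tcp_pos"],s["finger_gap"])
E
```

```text
clock: 6.18
tcp_pos: [0.4921, 0.1402, 0.2153]
orientation: [0.0, 0.709, 0.705, 0.0]
wrist_force: [0.4, -0.6, -1.2]
finger_gap: 0.0514
grip_force: 0.0
clock: 6.6
tcp_pos: [0.4852, 0.3005, 0.2151]
orientation: [-0.0, 0.708, 0.706, -0.0]
wrist_force: [-0.3, 0.9, -0.8]
finger_gap: 0.0512
grip_force: 0.0
clock: 7.02
tcp_pos: [0.4853, 0.2984, 0.1343]
orientation: [-0.001, 0.708, 0.706, -0.001]
wrist_force: [0.0, 0.0, 1.1]
finger_gap: 0.0509
grip_force: 0.0
(np.int32(150), [252.5, 111.8], [245, 104, 16, 17]) [0.4842 0.3665 0.03  ]
[0.48648663 0.29864854 0.13580372] 0.0511365244615542
```

View pics/w4.png

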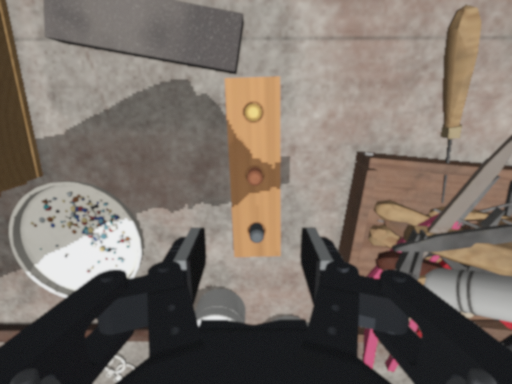

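The wrist view shows the rack with brass at (253,112), then copper and steel. Brass triangulates to (0.484, 0.366), which agrees with the earlier views. Next I'll go over it, descend and grip.

```bash
python3 -m inch '[2.3,-0.15,0,0,2.3,0,0,0,2.1,0,0,0,0,0,2,0,0,0,2,0]'
python3 -m inch '[0,0,2,0,0,0,2,0,0,0,1.2,0,0,0,0.8,0,0,0,0,0]'
python3 - <<'E'
from h import *
print(needs([.484,.3655,.028]),get_state()["tcp_pos"])
E
```

```text
clock: 7.48
tcp_pos: [0.4877, 0.368, 0.0988]
orientation: [0.001, 0.707, 0.707, 0.004]
wrist_force: [-0.2, -0.4, 0.3]
finger_gap: 0.0512
grip_force: 0.0
clock: 7.9
tcp_pos: [0.4852, 0.3651, 0.0352]
orientation: [0.0, 0.708, 0.706, -0.0]
wrist_force: [0.2, -0.8, 0.0]
finger_gap: 0.0514
grip_force: 0.0
[ 0.04 -0.12  0.72] [0.48520457 0.36511443 0.03518143]
```

```bash
python3 -m inch '[0,0,0.3,0,0,0,0.4,0,0,0,0,0,0,0,0,0,0,0,0,0]' -1 40
python3 -m inch '[0,0,0,0,0,0,0,0,0,0,0,0,0,0,-2,0,0,0,-3,0]'
python3 -m inch '[0,0,-4,0,0,0,-4,0,0,0,-4,0,0,0,-4,0,0,0,-2,0]'
python3 - <<'E'
from h import *
s=get_state();print(s["joint_pos"].round(3))
E
```

```text
clock: 8.32
tcp_pos: [0.4854, 0.3654, 0.0289]
orientation: [0.0, 0.708, 0.707, 0.001]
wrist_force: [0.2, 0.1, 1.5]
finger_gap: 0.0115
grip_force: 38.9
clock: 8.73
tcp_pos: [0.4822, 0.3636, 0.0753]
orientation: [-0.001, 0.707, 0.707, -0.004]
wrist_force: [0.1, -0.5, -0.3]
finger_gap: 0.0115
grip_force: 39.3
clock: 9.15
tcp_pos: [0.4858, 0.3658, 0.2638]
orientation: [0.001, 0.707, 0.707, 0.003]
wrist_force: [0.9, 0.7, -0.3]
finger_gap: 0.0116
grip_force: 39.3
[0.513 0.37  0.179 1.374 0.    2.085]
```

The blank is held at 39 N. Next: go to free space, turn the tool's x axis back toward the robot, then see how the arm tilts at its reach limit, since the rows alone can't tilt it.

```bash
python3 -m inch '[-3,0.9,-0.6,0,-3,0.9,-0.6,0,-3,0.9,-0.6,0,-3,0.9,-0.6,0,-3,0.9,-0.6,0]'
python3 -m inch '[-3,0.9,-0.6,0,-3,0.9,0,0,0,0,0,-0.12,0,0,0,-0.12,0,0,0,-0.12]'
python3 -m inch '[0,0,0,-0.12,0,0,0,-0.12,0,0,0,-0.12,0,0,0,-0.12,0,0,0,-0.12]'
python3 -m inch '[0,0,0,-0.12,0,0,0,-0.12,-3,0,0,0,-3,0,0,0,-3,0,0,0]'
python3 - <<'E'
from h import *
s=get_state();print(s["joint_pos"].round(3),rot(s["orientation"]).round(3).tolist())
E
```

```text
clock: 9.57
tcp_pos: [0.5296, 0.2139, 0.2883]
orientation: [-0.0, 0.707, 0.707, -0.0]
wrist_force: [-0.1, -0.1, 0.0]
finger_gap: 0.0112
grip_force: 39.3
clock: 9.98
tcp_pos: [0.5476, 0.1541, 0.2939]
orientation: [-0.0, 0.568, 0.823, -0.0]
wrist_force: [0.9, 0.6, -1.0]
finger_gap: 0.0115
grip_force: 39.3
clock: 10.4
tcp_pos: [0.5473, 0.1551, 0.2939]
orientation: [-0.0, 0.298, 0.954, -0.0]
wrist_force: [0.3, -0.1, -0.7]
finger_gap: 0.0114
grip_force: 39.3
clock: 10.82
tcp_pos: [0.6319, 0.1224, 0.2944]
orientation: [-0.0, 0.184, 0.983, 0.0]
wrist_force: [0.4, 0.2, 0.8]
finger_gap: 0.0115
grip_force: 39.3
[0.067 0.451 0.375 1.495 0.    0.437] [[-0.932, 0.362, -0.0], [0.362, 0.932, 0.0], [0.0, -0.0, -1.0]]
```

```bash
python3 -m inch '[-3.5,0,0,0,-3.5,0,0,0,-3.5,0,0,0,-3.5,0,0,0,-3.5,0,0,0]'
python3 -m inch '[-2,0,0,0,-2,0,0,0,-2,0,0,0,0,0,0,0,0,0,0,0]'
python3 - <<'E'
from h import *
s=get_state();print(s["joint_pos"].round(3),rot(s["orientation"]).round(3).tolist())
E
```

```text
clock: 11.23
tcp_pos: [0.7813, 0.0637, 0.2938]
orientation: [0.0, 0.186, 0.983, -0.0]
wrist_force: [1.7, 0.3, 0.4]
finger_gap: 0.0114
grip_force: 39.3
clock: 11.65
tcp_pos: [0.8121, 0.0417, 0.2827]
orientation: [0.016, 0.185, 0.983, 0.003]
wrist_force: [0.1, -0.1, 0.8]
finger_gap: 0.0115
grip_force: 39.4
[-0.048  0.953  1.265  1.85   0.002  0.325] [[-0.931, 0.364, 0.032], [0.364, 0.931, 0.001], [-0.03, 0.012, -0.999]]
```

```bash
python3 -m inch '[-3,0,0,0,-3,0,0,0,-3,0,0,0,-3,0,0,0,0,0,0,0]'
python3 -m inch '[2,0,0,0,2,0,0,0,0,0,0,0,0,0,0,0,0,0,0,0]'
python3 - <<'E'
from h import *
s=get_state();print(s["joint_pos"].round(3),rot(s["orientation"]).round(3).tolist())
E
```

```text
clock: 12.07
tcp_pos: [0.8632, -0.0041, 0.2546]
orientation: [0.054, 0.185, 0.981, 0.009]
wrist_force: [0.3, -0.3, -0.8]
finger_gap: 0.0114
grip_force: 39.4
clock: 12.48
tcp_pos: [0.8322, 0.011, 0.2547]
orientation: [0.054, 0.184, 0.981, 0.01]
wrist_force: [0.2, -0.1, 0.2]
finger_gap: 0.0113
grip_force: 39.4
[-0.086  0.819  0.914  1.556  0.009  0.285] [[-0.926, 0.36, 0.11], [0.362, 0.932, -0.001], [-0.103, 0.039, -0.994]]
```

Tilt gained at the reach limit persists (now 6° in the wanted direction). I'll move clear to the left and gain more.

```bash
python3 -m inch '[0,3.5,-3,0,0,3.5,-3,0,0,3.5,-2,0,0,2,0,0,0,0,0,0]'
python3 -m inch '[-4.1,0,0,0,-4.1,0,0,0,-4.1,0,0,0,-4.1,0,0,0,-4.1,0,0,0]'
python3 -m inch '[-4.1,0,0,0,-4.1,0,0,0,-4.1,0,0,0,-4.1,0,0,0,-4.1,0,0,0]'
python3 - <<'E'
from h import *
s=get_state();print(s["joint_pos"].round(3),rot(s["orientation"]).round(3).tolist())
E
```

```text
clock: 12.9
tcp_pos: [0.839, 0.1156, 0.3063]
orientation: [0.068, 0.182, 0.981, 0.015]
wrist_force: [0.1, 1.8, -1.6]
finger_gap: 0.0112
grip_force: 39.6
clock: 13.32
tcp_pos: [0.9256, 0.0266, 0.2803]
orientation: [0.134, 0.183, 0.973, 0.028]
wrist_force: [0.4, 0.7, -0.9]
finger_gap: 0.0115
grip_force: 39.6
clock: 13.73
tcp_pos: [0.9952, -0.0455, 0.281]
orientation: [0.206, 0.182, 0.961, 0.038]
wrist_force: [-0.4, -0.1, -0.8]
finger_gap: 0.0112
grip_force: 39.6
[-0.142  1.001  1.265  1.417  0.056  0.244] [[-0.849, 0.334, 0.409], [0.365, 0.931, -0.002], [-0.381, 0.147, -0.913]]
```

Tilt is 24° toward world +x, with the tool's y axis still square to the feeder's x. One more push, then retreat.

```bash
python3 -m inch '[-4.1,0,0,0,-4.1,0,0,0,-4.1,0,0,0,-4.1,0,0,0,-4.1,0,0,0]'
python3 -m inch '[2,0,0,0,3,0,0,0,3,0,0,0,0,0,0,0,0,0,0,0]'
python3 - <<'E'
from h import *
s=get_state();M=rot(s["orientation"]);print(s["joint_pos"].round(3),M.round(3).tolist())
fx=np.array([.930,-.3665,0]);fy=np.array([.3665,.930,0]);print("tool axes in feeder",np.array([fx,fy,[0,0,1]])@M)
E
```

```text
clock: 14.15
tcp_pos: [1.0494, -0.1086, 0.3087]
orientation: [0.28, 0.18, 0.942, 0.043]
wrist_force: [-0.3, 0.0, 0.3]
finger_gap: 0.0116
grip_force: 39.6
clock: 14.57
tcp_pos: [1.0016, -0.0844, 0.275]
orientation: [0.276, 0.18, 0.943, 0.043]
wrist_force: [1.2, -0.6, -0.9]
finger_gap: 0.0116
grip_force: 39.6
[-0.188  0.767  0.708  0.951  0.083  0.213] [[-0.783, 0.316, 0.536], [0.363, 0.931, -0.018], [-0.505, 0.181, -0.844]]
tool axes in feeder [[-0.86132126 -0.04781564  0.50503623]
 [ 0.05110806  0.98191846  0.1801287 ]
 [-0.50491006  0.18110095 -0.84395988]]
```

```bash
python3 - <<'E'
from h import *
s=get_state();M=rot(s["orientation"]);p=s["tcp_pos"]
for n,w in(("B",[.85,-.05,.39]),("C",[.47,-.05,.39]),("D",[.509,-.066,.168]),("E",[.6164,-.1104,.146])):
    d=M.T@(np.array(w)-p)*100;print(n,d.round(2),np.linalg.norm(d).round(1));p=np.array(w)
E
```

```text
B [  7.31   0.5  -17.89] 19.3
C [ 29.75 -11.99 -20.37] 38.0
D [ 7.57 -4.28 20.85] 22.6
E [-8.91 -1.14  7.69] 11.8
```

```bash
python3 -m inch '[1.2,0.1,-3,0,1.2,0.1,-3,0,1.2,0.1,-3,0,1.2,0.1,-3,0,1.2,0.1,-3,0]'
python3 -m inch '[1.3,0,-2.9,0,2.5,-1,-1.7,0,2.5,-1,-1.7,0,2.5,-1,-1.7,0,2.5,-1,-1.7,0]'
python3 -m inch '[2.5,-1,-1.7,0,2.5,-1,-1.7,0,2.5,-1,-1.7,0,2.5,-1,-1.7,0,2.5,-1,-1.7,0]'
python3 -m inch '[2.5,-1,-1.7,0,2.5,-1,-1.7,0,2.5,-1,-1.7,0,0,0,0,0,0,0,0,0]'
python3 - <<'E'
from h import *
s=get_state();M=rot(s["orientation"]);print(s["joint_pos"].round(3),M.round(3).tolist());p=s["tcp_pos"]
for n,w in(("D",[.509,-.066,.168]),("E",[.6164,-.1104,.146])):
    d=M.T@(np.array(w)-p)*100;print(n,d.round(2),np.linalg.norm(d).round(1));p=np.array(w)
E
```

```text
clock: 14.98
tcp_pos: [0.8808, -0.057, 0.3846]
orientation: [0.286, 0.179, 0.94, 0.043]
wrist_force: [0.8, -0.1, 0.1]
finger_gap: 0.0112
grip_force: 39.6
clock: 15.4
tcp_pos: [0.7277, -0.0516, 0.4008]
orientation: [0.286, 0.179, 0.94, 0.043]
wrist_force: [-0.4, 0.3, 0.7]
finger_gap: 0.0113
grip_force: 39.6
clock: 15.82
tcp_pos: [0.5683, -0.0516, 0.3994]
orientation: [0.286, 0.179, 0.94, 0.042]
wrist_force: [0.5, -1.1, 0.6]
finger_gap: 0.0115
grip_force: 39.6
clock: 16.23
tcp_pos: [0.4724, -0.0516, 0.3985]
orientation: [0.286, 0.179, 0.94, 0.042]
wrist_force: [0.8, 0.1, 0.6]
finger_gap: 0.0113
grip_force: 39.6
[-0.398 -0.355 -0.395  0.973  0.193  0.035] [[-0.772, 0.314, 0.553], [0.361, 0.932, -0.024], [-0.523, 0.181, -0.833]]
D [ 8.71 -4.37 21.25] 23.4
E [-8.74 -1.17  7.88] 11.8
```

```bash
python3 -m inch '[1.1,-0.5,2.7,0,1.1,-0.5,2.7,0,1.1,-0.6,2.7,0,1.1,-0.6,2.7,0,1.1,-0.6,2.7,0]'
python3 -m inch '[1.1,-0.5,2.7,0,1.1,-0.5,2.7,0,1.1,-0.6,2.4,0,0,0,0,0,0,0,0,0]'
python3 - <<'E'
from h import *
print(get_state()["tcp_pos"],needs([.6164,-.1104,.146]))
W=eyes.camera_info("wrist");im=eyes.read_camera("wrist")[:,:,::-1];cv2.imwrite("pics/w5.png",im)
C=np.array([.565,-.088]);fx=np.array([.930,-.3665]);print("funnel pred px",proj(W,[*(C+.07*fx),.125]),"hood edge",proj(W,[*(C+.06*fx),.245]))
E
```

```text
clock: 16.65
tcp_pos: [0.4958, -0.06, 0.2467]
orientation: [0.283, 0.179, 0.941, 0.043]
wrist_force: [0.2, 0.1, -1.2]
finger_gap: 0.0112
grip_force: 39.6
clock: 17.07
tcp_pos: [0.505, -0.0633, 0.1588]
orientation: [0.279, 0.18, 0.942, 0.043]
wrist_force: [0.6, -0.4, 1.1]
finger_gap: 0.0109
grip_force: 39.6
[ 0.50496019 -0.0632993   0.1588314 ] [-9.74 -1.12  7.21]
funnel pred px [237.65260755 295.93707065] hood edge [265.55692472 473.86054534]
```

View pics/w5.png

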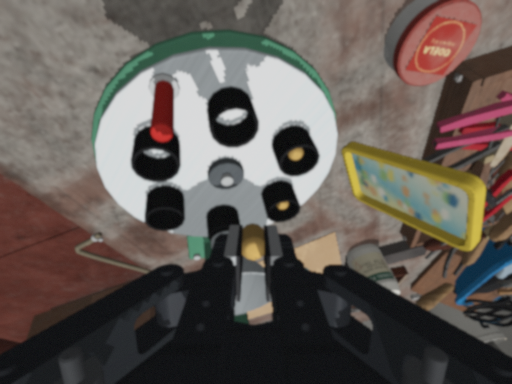

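The carousel is one click on, with both loaded wells past the funnel. The blank, at (253,243), is firmly in the jaws and pointing at the funnel. Going in along the feeder's x axis.

```bash
python3 -m inch '[-1.45,-0.16,1,0,-1.45,-0.16,1,0,-1.45,-0.16,1,0,-1.45,-0.16,1,0,0,0,0,0]'
python3 -m inch '[-1.45,-0.16,1,0,-1.45,-0.16,1,0,-1.45,-0.16,1,0,0,0,0,0,0,0,0,0]'
python3 - <<'E'
from h import *
print(get_state()["wrist_force"],needs([.6164,-.1104,.146]))
im=eyes.read_camera("scene")[:,:,::-1];cv2.imwrite("pics/s6.png",cv2.resize(im[120:280,110:310],None,fx=3.7,fy=3.7,interpolation=cv2.INTER_CUBIC))
E
```

```text
clock: 17.53
tcp_pos: [0.5735, -0.0929, 0.1577]
orientation: [0.284, 0.179, 0.941, 0.042]
wrist_force: [0.8, 0.2, -0.3]
finger_gap: 0.0116
grip_force: 39.6
clock: 17.95
tcp_pos: [0.6174, -0.1113, 0.1505]
orientation: [0.28, 0.179, 0.942, 0.043]
wrist_force: [-0.5, 1.1, -0.5]
finger_gap: 0.0116
grip_force: 39.6
[-0.4577193   1.12486484 -0.52102691] [ 0.34 -0.02  0.33]
```

View pics/s6.png

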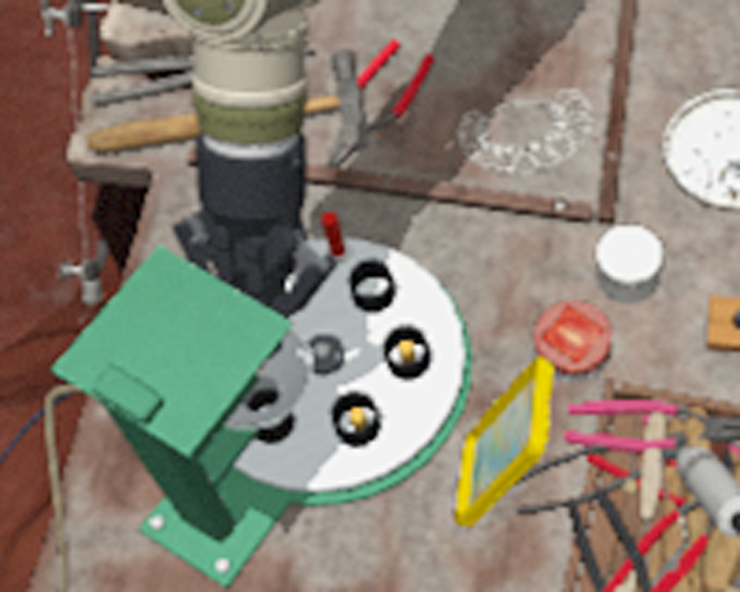

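The gripper tips are under the hood edge without contact, over the funnel mouth. Release and retreat.

```bash
python3 -m inch '[0,0,0.3,0,0,0,0,0,0,0,0,0,0,0,0,0,0,0,0,0]' -0.2
python3 -m inch '[0,0,0,0,0,0,0,0,0,0,0,0,0,0,0,0,0,0,0,0]'
python3 -m inch '[1.2,0.16,-1.1,0,1.4,0.16,-1.1,0,1.4,0.16,-1,0,1.4,0.16,-1,0,1.4,0.16,-1,0]'
python3 -m inch '[1.4,0.16,-1,0,1.4,0.16,-1,0,1.4,0.16,-1,0,-1,0,-3,0,-1,0,-3,0]'
python3 -m inch '[1,0,-3,0,2,0,-3,0,3,0,-3,0,3,0,-2,0,0,0,0,0]'
python3 - <<'E'
from h import *
im=eyes.read_camera("scene")[:,:,::-1];t=eyes.read_camera("top")[:,:,::-1]
a=cv2.resize(im[170:290,120:240],(480,480),interpolation=cv2.INTER_CUBIC)
b=cv2.resize(t[120:250,250:380],(320,320),interpolation=cv2.INTER_CUBIC)
o=np.zeros((480,800,3),np.uint8);o[:,:480]=a;o[:320,480:]=b;cv2.imwrite("pics/s7.png",o)
W=eyes.camera_info("wrist");C=np.array([.565,-.088]);fx=np.array([.930,-.3665]);print(proj(W,[*(C+.07*fx),.125]),W["xyz"])
E
```

```text
clock: 18.42
tcp_pos: [0.6171, -0.1106, 0.1457]
orientation: [0.279, 0.18, 0.942, 0.044]
wrist_force: [0.3, 0.1, -0.6]
finger_gap: 0.0343
grip_force: 0.0
clock: 18.83
tcp_pos: [0.6174, -0.1108, 0.1455]
orientation: [0.279, 0.18, 0.942, 0.044]
wrist_force: [-1.2, -0.1, -0.2]
finger_gap: 0.0344
grip_force: 0.0
clock: 19.25
tcp_pos: [0.5379, -0.0774, 0.156]
orientation: [0.279, 0.18, 0.942, 0.044]
wrist_force: [-0.0, -0.0, 0.8]
finger_gap: 0.0341
grip_force: 0.0
clock: 19.67
tcp_pos: [0.4712, -0.062, 0.219]
orientation: [0.276, 0.18, 0.943, 0.045]
wrist_force: [1.4, -0.7, 1.4]
finger_gap: 0.0343
grip_force: 0.0
clock: 20.08
tcp_pos: [0.3412, -0.0271, 0.2685]
orientation: [0.28, 0.18, 0.942, 0.043]
wrist_force: [-0.2, -0.2, -0.7]
finger_gap: 0.0342
grip_force: 0.0
[243.31657606 267.53995291] [ 0.21851053 -0.00038024  0.34313651]
```

View pics/s7.png

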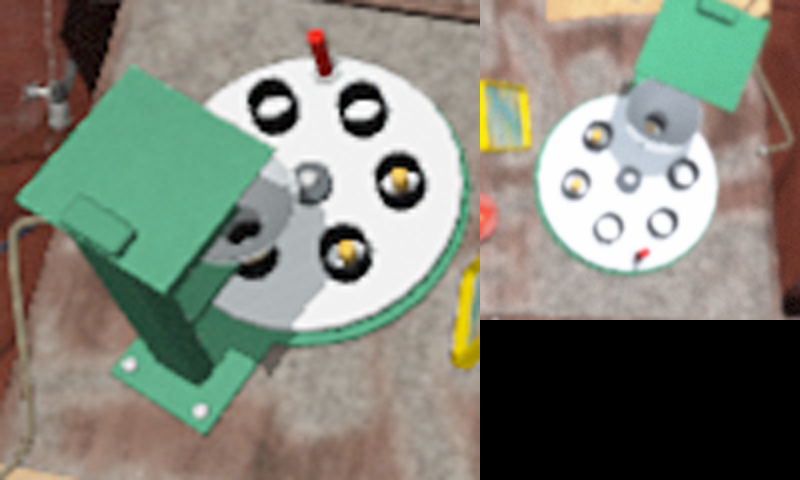

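The top view shows brass through the throat at (321,171.6). That is the same spot as the blank seated there at the start, (320,171.5), so it is down in the well. The carousel and the loaded blanks are in place, and the robot is clear.

```bash
python3 -m inch '[0,0,0,0,0,0,0,0,0,0,0,0,0,0,0,0,0,0,0,0]'; python3 -c "
from workcell import env
print(env.hand_in())"
```

```text
clock: 20.6
tcp_pos: [0.3456, -0.0292, 0.2672]
orientation: [0.278, 0.18, 0.943, 0.044]
wrist_force: [0.6, -0.7, 0.4]
finger_gap: 0.0343
grip_force: 0.0
the job is handed in; nothing more can be done
None
```

I turned the carousel one click, dropped the brass blank into the empty well under the funnel, and handed the job in at 20.6 s; the last camera views agree, but hand-in returned no verdict.

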